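# Ease open the sprung tablet box under the basin

## Robot

A 7-joint arm with a two-finger parallel gripper is mounted at the origin on the work surface. World frame = base frame: x ahead of the robot, y to its left, z up, the work surface at z = 0. Lengths are in m, angles in rad, forces in N, time in s.
With the tool pointing down it reaches from about 0.4 to 0.9 m from the base axis. Payload 5.5 kg.
Tool frame: the origin (TCP) lies midway between the tips of the shut fingers; the grasp point (between the pads) lies 19 mm behind it; z points along the fingers, x is the direction in which the jaws open and shut, and the axes are right-handed (so a half turn about z gives the same grasp; the last joint's range is limited). The gripper opens to 85 mm and grips with 20 to 120 N. Pads are 22 mm wide; open, the fingers measure 114 mm over their backs; the gripper's body (76 mm by 85 mm) begins 54 mm behind the grasp point. The pads swing forward as they close: fully open they stand 13 mm farther back than shut.
Start: joints at [1.405, 0.501, -0.427, 1.55, 0.221, 1.138, -0.21], TCP at [0.27, -0.591, 0.231] pointing down, gripper open.
Joint ranges: [-2.88, 2.88], [-0.31, 2.03], [-1.54, 1.56], [0.2, 2.42], [-1.41, 4.55], [0.19, 2.02], [-2.57, 2.57]. Speed limits (rad/s): [2.57, 2.57, 3.14, 3.14, 3.14, 3.14, 3.14].

## Interface

Orientations are given as [roll, pitch, yaw] about the fixed x, y, z axes, in that order (R = Rz(yaw) Ry(pitch) Rx(roll)).
In Python, from workcell import r gives the robot as it stands.
- The arm moves only by the tool send_rows, never from a script. Its argument "deltas" is a list of rows, each a list of 5 numbers: the shift along the world's x, y, z in cm, then the turn about the world's z in rad, then the gripper command: -1 is shut, 1 is fully open, values between are in proportion. In form: [[tx, ty, tz, twist, gripper], ...]. A call has 1 to 20 rows; each row shifts and turns the pose as measured when the row begins; what a row does not reach is not made up. A row lasts 1/12 s, in which the tool goes at most 41.7 mm and 7.16 degrees, less where a joint would pass 70% of its speed; a pose out of reach is approached as far as the arm can. A call is refused whole if a number of a shift passes 4.17 or a number of a turn 0.125, either way. A call with a gripper value outside its range is refused whole. The fingers move at their own pace and stop on an object; "squeeze" is the grip in N (left out, the last holds). Time passes only in rows, so rows that do not move let the fingers close. It gives the time, the measured TCP pose, the force and the opening at its end, in the units of the state.
- r.observe(): the state, without advancing time (a new reading comes with each control period).
- r.read_camera(name): name is "side" or "top" or "wrist"; returns a dict with "pixels" (384x512x3 uint8, red, green, blue), "vertical_fov" (degrees; the focal length in pixels is half the picture's height over the tangent of half this angle, whatever the lens; pixels are square), "cx", "cy" (the principal point, pixels), "k1" (the pictures are not rectified: a ray, as slopes to the right and down, at radius r is drawn at 1 + k1 r^2 times it, then the intrinsics apply), "extrinsics" (4x4, takes a point from camera to world coordinates). Camera axes: x right, y up, looking along -z (the intrinsics and any distortion apply to the point x, -y, -z); pixel columns grow to the right and rows downward; lengths in m; the calibration is good to about 2 mm. A picture is of the moment at which its call begins. There is no depth.
- r.sign_off(): hands the job in, once; it reports no verdict.
The state is a dict: "clock": time; "joint_pos": joint angles; "dq": joint speeds; "joint_torque": joint torques, N m; "tcp_pos": TCP position; "orientation": TCP orientation; "wrist_force": force on the tool from outside, world axes, zero at the start; "moment": the same for the moment, N m; "opening": finger opening in m.
Only numpy, scipy, OpenCV 4.12 (cv2) and the standard library are available. Lean on these libraries where they do the work, as an engineer would, in place of code of your own. Each camera call takes 0.05 s, during which the arm holds its last target.

## Task

Open the small square push-button box, not the long one: press the round button in its lid fully down, then keep the fingers on the lid and let it rise slowly under them until it is well over half open, so that it does not fly up; its spring then takes it on to its stop. Leave the long box shut, and do not tip over or push away the steel cup.

Things in the scene. Friction and masses are not known exactly. Their poses are not given: they have to be found in the camera images.
- square_box_press (a point): Centre of the top of the round steel button (28 mm across) in the square box's grey lid, 70 mm from the hinge axis. Unpressed its top is 82 mm above the shelf and 7 mm proud of the lid; it goes 6 mm down (about 2 N), the catch lets go at about 4 mm. When shut: x level towards the hinge (away from the robot, within 0.4 rad), y along the hinge, z up. Moves with button and lid.
- square_box_hinge (a point): Middle of the lid's hinge axis, far top edge of the square box, 67 mm up; fixed. y lies along the axis, x level, away from the button, z up. The box: white plastic with grey lid, 100 x 100 mm in plan, stuck to the shelf. Its lid: flat plate 8 mm thick (underside at the axis), 95 mm from hinge to front edge, 100 mm wide, top 75 mm up when shut.
- square_box_lid (a joint): Lid angle, rad: 0 shut, 1.35 at its open stop; front edge rises, then goes back over the hinge. Catch released, a spring drives it (about 4 N at the button when shut, a third at the stop) and keeps it open. Let go at once it flies up at over 4 rad/s; 1 rad/s is a good pace. It follows what rests on it: best an arc about the hinge; straight up, its edge slips past at 0.5 to 0.8 rad.
- long_box_lid (a joint): Lid angle of the other box, rad, 0 shut. Same build, height, depth, materials and button as the square box, but 170 mm wide along its hinge. It stands to the left or right of the square box, stuck to the shelf, and is to stay shut.
- cup: Empty stainless steel cup, 72 mm across the rim, 85 mm high, loose, standing upright beyond and between the two boxes. Origin at the centre of its underside, z up.
Things that resemble listed ones, but are neither listed nor needed, are in the scene too. Leave any red look-alike of the part that bears long_box_lid alone. What is shaped like the cup but blue is not meant.

How it is judged:
By the outcome, as a careful person would: the job done as asked, in the order asked, and still so for the second after the job is handed in, with the robot touching nothing.
It also fails if it takes over 37 s, if anything falls off the work surface, if the arm or the gripper's body presses on something with over 40 N, if the wrist force passes 120 N, or if a joint passes its speed limit or range.

## Working session

There is one attempt and no reset: what is moved stays moved. The work goes in short steps, Python scripts to look and compute and a tool call to move; the robot and the scene stay as the last step left them, time stands still between calls to the robot, and variables do not carry over. Pictures are saved under pics/ and viewed, and the job is handed in when it is done.

Besides the shell and the picture viewer there is one more tool, called after "Call:" by a JSON object that holds its "api" and its "payload", one argument or row to a line. send_rows: Moves the arm, as the interface text tells. Its arguments: {"type":"object","properties":{"deltas":{"type":"array"},"squeeze":{"type":"number"}},"required":["deltas"]}

```bash
mkdir -p pics; ls
python3 - <<'E'
from workcell import r
import cv2
print(r.observe())
for n in ("side","top","wrist"):
    c=r.read_camera(n); cv2.imwrite(f"pics/{n}0.png",c["pixels"][:,:,::-1]); print(n,c["vertical_fov"],c["cx"],c["cy"],c["k1"],c["extrinsics"].tolist() if hasattr(c["extrinsics"],'tolist') else c["extrinsics"])
E
```

```text
pics
{'clock': 0.0, 'joint_pos': array([ 1.40521626,  0.50184352, -0.42673392,  1.5514735 ,  0.22079156,
        1.13829134, -0.21031093]), 'dq': array([ 2.18315685e-04,  8.01316128e-04, -1.59980771e-03, -2.40877331e-04,
        2.30899784e-03,  1.44176494e-03, -4.10302402e-05]), 'joint_torque': array([ 2.43065779e-04, -5.69521022e+01, -5.81642479e+00, -2.80945230e+01,
        1.06188210e-02,  1.19355612e-02,  4.00822799e-06]), 'tcp_pos': array([ 0.26988259, -0.59054906,  0.23024722]), 'orientation': array([-3.14154766e+00,  1.96615319e-03, -1.14202141e+00]), 'wrist_force': array([ 0.75488482, -0.82457022, -0.26145785]), 'moment': array([-0.08679838,  0.0514123 , -0.01994601]), 'opening': 0.08532745303050591}
side 54.715099082003455 254.65921947108077 191.01060238386202 -0.057359929243167795 [[-0.9652764868158346, 0.16064015074084367, -0.20600011157870626, 0.34634331590264555], [-0.2607348884351719, -0.5439121951587623, 0.7976069470047732, 0.8652454801911069], [0.01608172730706674, 0.8236226477747778, 0.5669101446607617, 0.6658761566636316], [0.0, 0.0, 0.0, 1.0]]
top 50.05875952961221 261.43820112102617 194.05246928496993 -0.12861122325754254 [[-0.013008422854822033, 0.9977805134953514, -0.06530564924861612, 0.48520456643915555], [-0.9995473014885227, -0.014747836008210655, -0.02622390932121359, 0.02485501691490754], [-0.027128822713904325, 0.06493495377705338, 0.9975206658290993, 1.2050699242130947], [0.0, 0.0, 0.0, 1.0]]
wrist 69.22462794592195 259.7588507784105 192.20792963235004 0.023862991698263343 [[0.4151305510838615, 0.8738512211497597, 0.2530823361119448, 0.3340708109843138], [-0.9097596190794756, 0.39935951239561784, 0.11335526168422082, -0.5618831953762746], [-0.0020152044991031738, -0.2773013219481731, 0.9607808885467167, 0.3718958817116941], [0.0, 0.0, 0.0, 1.0]]
```

View pics/side0.png

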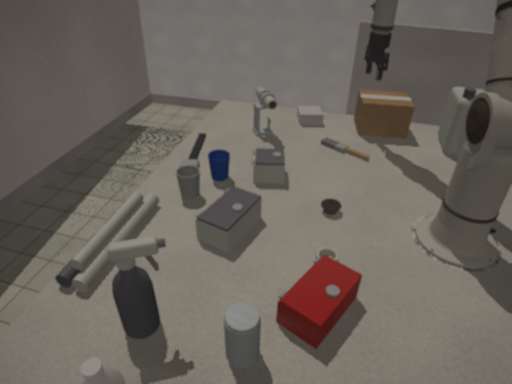

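View pics/top0.png

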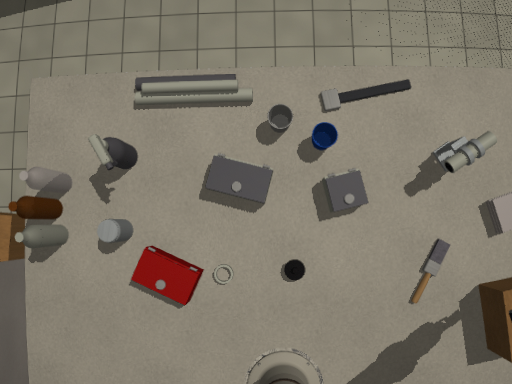

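Candidates in the top view:
- Square box: grey lid, about 42 px wide, at (345,190), with its button at (349,199). This matches the description.
- Long grey box: at (238,181), with its button at (236,187).
- Red long look-alike: at (167,277).
- Steel cup: at (280,118). The blue look-alike is at (324,136).

I choose the square box and will check it in a close crop and measure it.

```bash
cat > h.py <<'E'
import numpy as np, cv2
from workcell import r
def K(c):
    h=c["pixels"].shape[0]; f=h/2/np.tan(np.radians(c["vertical_fov"])/2)
    return np.array([[f,0,c["cx"]],[0,f,c["cy"]],[0,0,1.]]), np.array([c["k1"],0,0,0,0.])
def toplane(c,px,z):
    k,d=K(c); u=cv2.undistortPoints(np.array(px,float).reshape(-1,1,2),k,d).reshape(-1,2)
    E=np.array(c["extrinsics"]); v=np.c_[u[:,0],-u[:,1],-np.ones(len(u))]@E[:3,:3].T; o=E[:3,3]
    return o+v*((z-o[2])/v[:,2:3])
def project(c,P):
    k,d=K(c); E=np.array(c["extrinsics"]); q=(np.atleast_2d(P)-E[:3,3])@E[:3,:3]
    q=q*[1,-1,-1]; return cv2.projectPoints(q,np.zeros(3),np.zeros(3),k,d)[0].reshape(-1,2)
E
python3 - <<'E'
from h import *
c=r.read_camera("top"); p=c["pixels"][:,:,::-1]
cv2.imwrite("pics/top1.png",cv2.resize(p[160:225,310:385],None,fx=9,fy=9,interpolation=cv2.INTER_CUBIC))
c=r.read_camera("side"); p=c["pixels"][:,:,::-1]
cv2.imwrite("pics/side1.png",cv2.resize(p[140:195,235:305],None,fx=10,fy=10,interpolation=cv2.INTER_CUBIC))
E
```

```text
(no output)
```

View pics/top1.png

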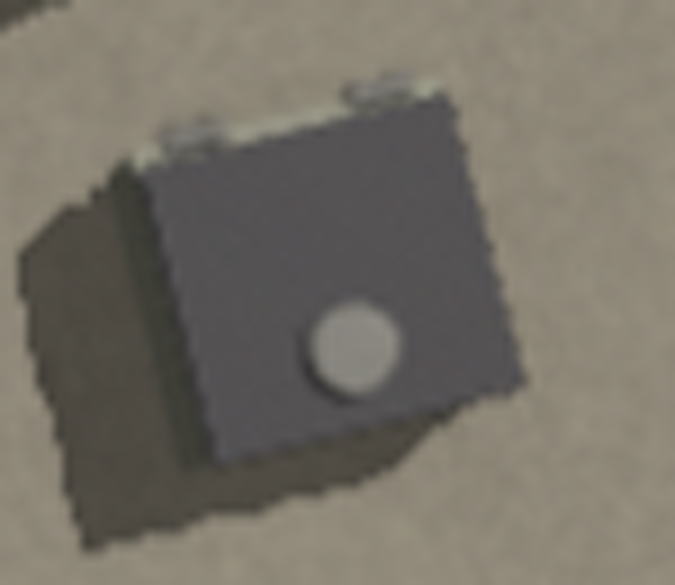

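View pics/side1.png

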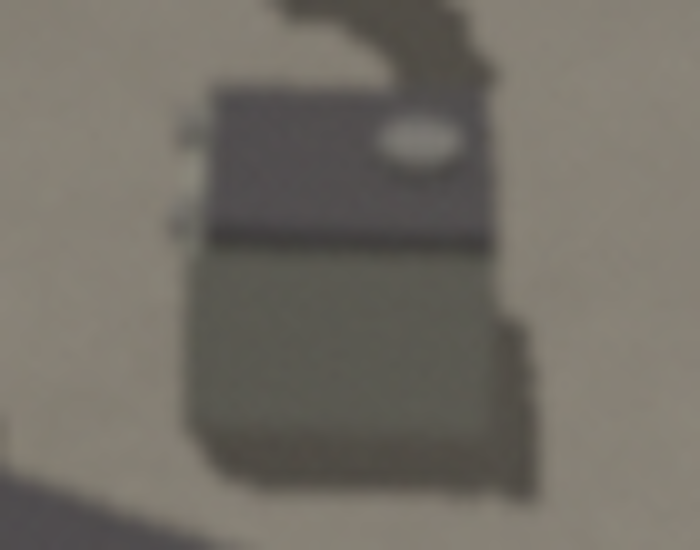

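The top crop shows the square grey lid with hinge lugs on its far edge and the button at crop (354,347). In the side crop the button is at (420,139).

Run:
```python
from h import *
c=r.read_camera("top"); s=r.read_camera("side")
P=lambda a,ox,oy,f:(np.array(a)+.5)/f-.5+[ox,oy]
C=toplane(c,P([[148,175],[450,97],[525,380],[215,465]],310,160,9),.075); B=toplane(c,P([[354,347]],310,160,9),.082)
Bs=toplane(s,P([[420,139]],235,140,10),.082)
print(C.round(4),[np.linalg.norm(C[i]-C[(i+1)%4]).round(4) for i in range(4)]); print(B,Bs)
f=(C[2]+C[3])/2;h=(C[0]+C[1])/2; d=h-f; e=C[0]-C[1]
print("yaw",np.arctan2(d[1],d[0]),np.arctan2(-e[0],e[1]),"hinge",h)
L=toplane(c,[[218,156],[272,168],[265,208],[206,192]],.075);print(L.round(3), toplane(c,[[280,118],[324,136]],.085).round(3))
```

```text
[[ 0.5982 -0.1242  0.075 ]
 [ 0.621  -0.2181  0.075 ]
 [ 0.5335 -0.2387  0.075 ]
 [ 0.509  -0.1426  0.075 ]] [np.float64(0.0967), np.float64(0.0899), np.float64(0.0991), np.float64(0.091)]
[[ 0.54406214 -0.18485393  0.082     ]] [[ 0.54634312 -0.18518585  0.082     ]]
yaw 0.21755168660068844 0.23834275665519672 hinge [ 0.60958057 -0.17112204  0.075     ]
[[0.667 0.174 0.075]
 [0.631 0.024 0.075]
 [0.521 0.045 0.075]
 [0.567 0.208 0.075]] [[ 0.769  0.     0.085]
 [ 0.717 -0.121  0.085]]
```

Call:
{"api": "send_rows", "payload": {
  "deltas": [
    [1.4,2.1,0,-0.01,-1],
    [1.4,2.1,0,-0.01,-1],
    [1.4,2.1,0,-0.01,-1],
    [1.4,2.1,0,-0.01,-1],
    [1.4,2.1,0,-0.01,-1],
    [1.4,2.1,0,-0.01,-1],
    [1.4,2.1,0,-0.01,-1],
    [1.4,2.1,0,-0.01,-1],
    [1.4,2.1,0,-0.01,-1],
    [1.4,2.1,0,-0.01,-1],
    [1.4,2.1,0,-0.01,-1],
    [1.4,2.1,0,-0.01,-1],
    [1.4,2.1,0,-0.01,-1],
    [1.4,2.1,0,-0.01,-1],
    [1.4,2.1,0,-0.01,-1],
    [1.4,2.1,0,-0.01,-1],
    [1.4,2.1,0,-0.01,-1],
    [1.4,2.1,0,-0.01,-1]
  ]
}}

```text
clock: 1.85
tcp_pos: [0.5239, -0.202, 0.232]
orientation: [3.139, -0.006, -1.347]
wrist_force: [0.4, -0.6, -0.6]
opening: -0.0002
```

Call:
{"api": "send_rows", "payload": {
  "deltas": [
    [0.9,0.6,-2.0,0,-1],
    [0.9,0.6,-2.5,0,-1],
    [0.7,0.6,-2.5,0,-1],
    [0,0,-2.0,0,-1],
    [0,0,-1.5,0,-1],
    [0,0,0,0,-1],
    [0,0,0,0,-1]
  ]
}}

```text
clock: 2.43
tcp_pos: [0.5569, -0.1728, 0.1265]
orientation: [-3.134, -0.007, -1.334]
wrist_force: [0.1, 0.1, 0.1]
opening: 0.0005
```

Run:
```python
from h import *
o=r.observe(); print(o["tcp_pos"],o["orientation"],o["wrist_force"])
c=r.read_camera("wrist"); p=c["pixels"][:,:,::-1].copy()
y=.23; H=np.array([.6134,-.169,0]); ex=np.array([np.cos(y),np.sin(y),0]); ey=np.array([-np.sin(y),np.cos(y),0])
pts=[H-.095*ex+s*.05*ey+[0,0,.075] for s in(-1,1)]+[H+s*.05*ey+[0,0,.075] for s in(-1,1)]+[H-.07*ex+[0,0,.082],o["tcp_pos"]]
for i,q in enumerate(project(c,np.array(pts))):
    print(q); cv2.circle(p,tuple(int(v) for v in q),3,(0,0,255) if i<5 else (0,255,0),1)
cv2.imwrite("pics/w2.png",p)
for n in("side","top"):
    c=r.read_camera(n);p=c["pixels"][:,:,::-1].copy()
    for q in project(c,np.array(pts)): cv2.circle(p,tuple(int(v) for v in q),1,(0,0,255),-1)
    x,yv=project(c,pts[4])[0].astype(int); cv2.imwrite(f"pics/{n}2.png",cv2.resize(p[yv-50:yv+50,x-50:x+50],None,fx=5,fy=5,interpolation=cv2.INTER_CUBIC))
```

```text
[ 0.55692323 -0.1727967   0.12646109] [-3.13449751 -0.00659206 -1.33381581] [0.06902382 0.05423976 0.13845452]
[335.14498295 259.77556436]
[205.84431763 259.38596703]
[346.20466622 134.81093238]
[199.4109837  134.00912913]
[271.54824633 233.40048252]
[259.29181165 242.87364351]
```

View pics/w2.png

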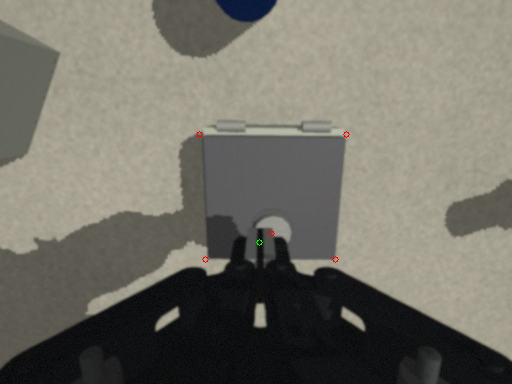

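View pics/side2.png

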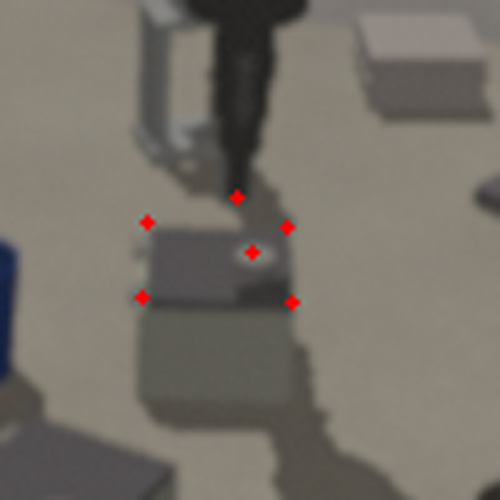

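The wrist view agrees with the model: button seen at about (274,231) against a predicted (271,233), and the lid edges match. The side view agrees too. I'll centre over the button and come down.

Call:
{"api": "send_rows", "payload": {
  "deltas": [
    [-0.4,-0.6,-1.0,0,-1],
    [-0.2,-0.4,-1.0,0,-1],
    [0,0,-0.8,0,-1],
    [0,0,0,0,-1],
    [0,0,0,0,-1],
    [0,0,0,0,-1]
  ]
}}

```text
clock: 3.08
tcp_pos: [0.5522, -0.1878, 0.1003]
orientation: [-3.129, -0.013, -1.339]
wrist_force: [0.9, -0.1, 0.3]
opening: -0.0001
```

Call:
{"api": "send_rows", "payload": {
  "deltas": [
    [-0.1,0.3,-0.6,0,-1],
    [0,0,-0.4,0,-1],
    [0,0,-0.2,0,-1],
    [0,0,0,0,-1],
    [0,0,0,0,-1]
  ]
}}

```text
clock: 3.5
tcp_pos: [0.5516, -0.1837, 0.0875]
orientation: [-3.128, -0.013, -1.337]
wrist_force: [-0.0, 0.1, -0.4]
opening: -0.0001
```

Call:
{"api": "send_rows", "payload": {
  "deltas": [
    [0,0,-0.3,0,-1],
    [0,0,-0.3,0,-1],
    [0,0,-0.2,0,-1],
    [0,0,-0.1,0,-1]
  ]
}}

```text
clock: 3.83
tcp_pos: [0.5524, -0.1836, 0.0785]
orientation: [-3.126, -0.014, -1.337]
wrist_force: [-0.1, 1.2, 4.0]
opening: -0.0
```

Call:
{"api": "send_rows", "payload": {
  "deltas": [
    [0,0,-0.2,0,-1],
    [0,0,-0.2,0,-1],
    [0,0,-0.1,0,-1]
  ]
}}

```text
clock: 4.08
tcp_pos: [0.5523, -0.1837, 0.0754]
orientation: [-3.128, -0.015, -1.337]
wrist_force: [-5.7, 2.1, 17.3]
opening: -0.0002
```

```bash
cat > arc.py <<'E'
import numpy as np
y=.23; H=np.array([.6134,-.169,.067]); ex=np.array([np.cos(y),np.sin(y),0]); ez=np.array([0,0,1.])
def tcp(t,s=.0738,p=.009,lat=0): return H+(-s*np.cos(t)+p*np.sin(t)+.011)*ex+(s*np.sin(t)+p*np.cos(t))*ez
def ang(P,p=.009):
    d=np.array(P)-H; a=-(d@ex-.011); b=d[2]   # corner (-a,b)
    R=np.hypot(a,b); s=np.sqrt(R*R-p*p); return np.arctan2(b,a)-np.arctan2(p,s), s
if __name__=="__main__":
    ts=np.arange(0,1.33,.06); P=np.array([tcp(t) for t in ts])
    for t,p,d in zip(ts,P,np.diff(P,axis=0)): print(round(t,2),p.round(4),(d*100).round(2))
E
python3 arc.py
```

```text
0.0 [ 0.5523 -0.1833  0.076 ] [0.07 0.02 0.44]
0.06 [ 0.5529 -0.1832  0.0804] [0.09 0.02 0.44]
0.12 [ 0.5538 -0.183   0.0848] [0.12 0.03 0.43]
0.18 [ 0.555  -0.1827  0.0891] [0.14 0.03 0.42]
0.24 [ 0.5564 -0.1823  0.0933] [0.17 0.04 0.41]
0.3 [ 0.5581 -0.182   0.0974] [0.19 0.04 0.4 ]
0.36 [ 0.5599 -0.1815  0.1014] [0.21 0.05 0.39]
0.42 [ 0.5621 -0.181   0.1053] [0.23 0.05 0.38]
0.48 [ 0.5644 -0.1805  0.1091] [0.26 0.06 0.36]
0.54 [ 0.567  -0.1799  0.1127] [0.28 0.06 0.34]
0.6 [ 0.5698 -0.1792  0.1161] [0.3  0.07 0.33]
0.66 [ 0.5727 -0.1785  0.1194] [0.31 0.07 0.31]
0.72 [ 0.5759 -0.1778  0.1224] [0.33 0.08 0.29]
0.78 [ 0.5792 -0.177   0.1253] [0.35 0.08 0.27]
0.84 [ 0.5827 -0.1762  0.128 ] [0.36 0.09 0.24]
0.9 [ 0.5863 -0.1753  0.1304] [0.38 0.09 0.22]
0.96 [ 0.5901 -0.1745  0.1326] [0.39 0.09 0.2 ]
1.02 [ 0.594  -0.1735  0.1346] [0.4  0.09 0.17]
1.08 [ 0.598  -0.1726  0.1363] [0.41 0.1  0.15]
1.14 [ 0.6021 -0.1717  0.1378] [0.42 0.1  0.12]
1.2 [ 0.6062 -0.1707  0.139 ] [0.42 0.1  0.1 ]
1.26 [ 0.6105 -0.1697  0.14  ] [0.43 0.1  0.07]
```

Call:
{"api": "send_rows", "payload": {
  "deltas": [
    [0.07,0.02,0.4,0,-1],
    [0.09,0.02,0.44,0,-1],
    [0.12,0.03,0.43,0,-1],
    [0.14,0.03,0.42,0,-1]
  ]
}}

```text
clock: 4.42
tcp_pos: [0.5567, -0.1827, 0.0937]
orientation: [-3.128, -0.015, -1.337]
wrist_force: [-0.6, 0.6, 3.2]
opening: 0.0003
```

Run:
```python
from h import *; from arc import ang
o=r.observe(); print(o["tcp_pos"],o["wrist_force"],ang(o["tcp_pos"]))
c=r.read_camera("side");p=c["pixels"][:,:,::-1]; x,y=project(c,o["tcp_pos"])[0].astype(int)
cv2.imwrite("pics/side3.png",cv2.resize(p[y-50:y+60,x-60:x+60],None,fx=5,fy=5,interpolation=cv2.INTER_CUBIC))
```

```text
[ 0.55670575 -0.18267775  0.09368695] [-0.61515165  0.59651907  3.22751393] (np.float64(0.2460324913154499), np.float64(0.07373186213328398))
```

View pics/side3.png

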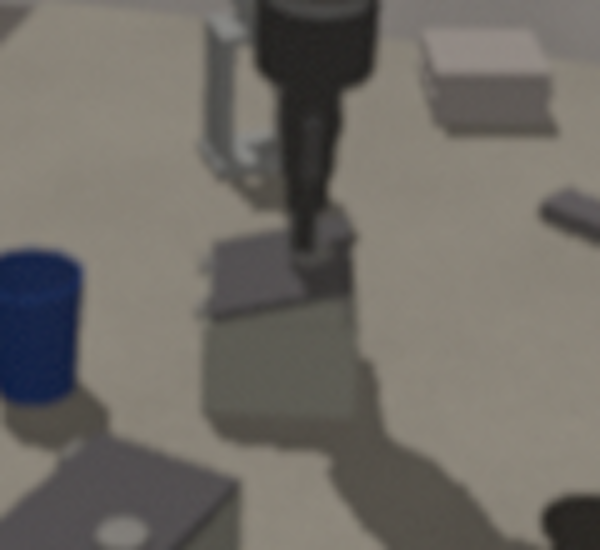

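The side view shows the lid lifting about 0.25 rad, with the fingers on the button at (300,245). The force is 3.2 N, so the lid is following the arc.

Call:
{"api": "send_rows", "payload": {
  "deltas": [
    [0.17,0.04,0.41,0,-1],
    [0.19,0.04,0.4,0,-1],
    [0.21,0.05,0.39,0,-1],
    [0.23,0.05,0.38,0,-1],
    [0.26,0.06,0.36,0,-1]
  ]
}}

```text
clock: 4.88
tcp_pos: [0.571, -0.1795, 0.1159]
orientation: [-3.122, -0.016, -1.337]
wrist_force: [2.0, 1.3, 1.4]
opening: 0.0002
```

Run:
```python
from h import *; from arc import ang
o=r.observe(); print(o["tcp_pos"],o["wrist_force"],ang(o["tcp_pos"]))
```

```text
[ 0.57101239 -0.17952255  0.11592335] [2.02496195 1.3461712  1.39176589] (np.float64(0.6069939981860588), np.float64(0.07281027587225702))
```

Call:
{"api": "send_rows", "payload": {
  "deltas": [
    [0.28,0.07,0.33,0,-1],
    [0.29,0.07,0.31,0,-1],
    [0.31,0.08,0.29,0,-1],
    [0.33,0.08,0.27,0,-1]
  ]
}}

```text
clock: 5.22
tcp_pos: [0.5854, -0.1762, 0.1293]
orientation: [-3.121, -0.016, -1.337]
wrist_force: [1.9, 0.3, -0.1]
opening: -0.0001
```

Run:
```python
from h import *; from arc import ang
o=r.observe(); print(o["tcp_pos"],o["wrist_force"],ang(o["tcp_pos"]))
c=r.read_camera("side");p=c["pixels"][:,:,::-1]; x,y=project(c,o["tcp_pos"])[0].astype(int)
cv2.imwrite("pics/side4.png",cv2.resize(p[y-50:y+60,x-60:x+60],None,fx=5,fy=5,interpolation=cv2.INTER_CUBIC))
```

```text
[ 0.58535152 -0.17618304  0.12930932] [ 1.91295863  0.296433   -0.1196798 ] (np.float64(0.8787942553936374), np.float64(0.073465972083624))
```

View pics/side4.png

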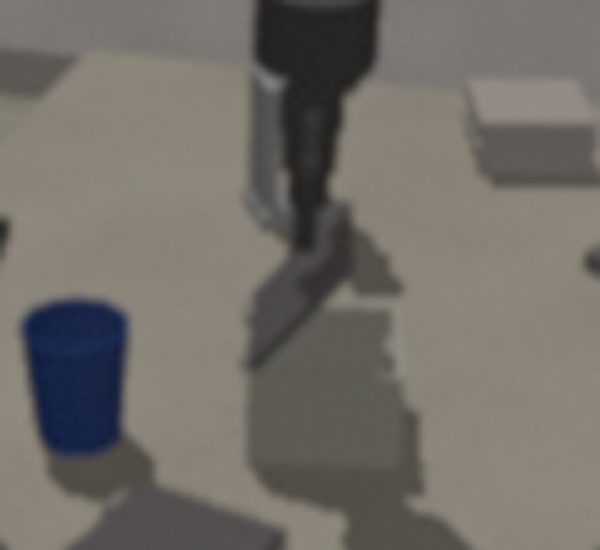

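The lid is at about 0.85 rad and still under the fingertips at (300,245). I'll keep following the arc towards the stop.

Call:
{"api": "send_rows", "payload": {
  "deltas": [
    [0.38,0.09,0.21,0,-1],
    [0.39,0.09,0.2,0,-1],
    [0.4,0.09,0.17,0,-1],
    [0.41,0.1,0.14,0,-1],
    [0.42,0.1,0.12,0,-1]
  ]
}}

```text
clock: 5.68
tcp_pos: [0.6065, -0.1712, 0.1383]
orientation: [-3.123, -0.016, -1.337]
wrist_force: [0.4, 0.4, 1.1]
opening: -0.0
```

Run:
```python
from h import *; from arc import ang
o=r.observe(); print(o["tcp_pos"],o["wrist_force"],ang(o["tcp_pos"]))
c=r.read_camera("side");p=c["pixels"][:,:,::-1]; x,y=project(c,o["tcp_pos"])[0].astype(int)
cv2.imwrite("pics/side5.png",cv2.resize(p[y-50:y+60,x-60:x+60],None,fx=5,fy=5,interpolation=cv2.INTER_CUBIC))
```

```text
[ 0.60650576 -0.17124857  0.13828698] [0.40790836 0.40464302 1.14085385] (np.float64(1.1978735052789602), np.float64(0.0730273565102604))
```

View pics/side5.png

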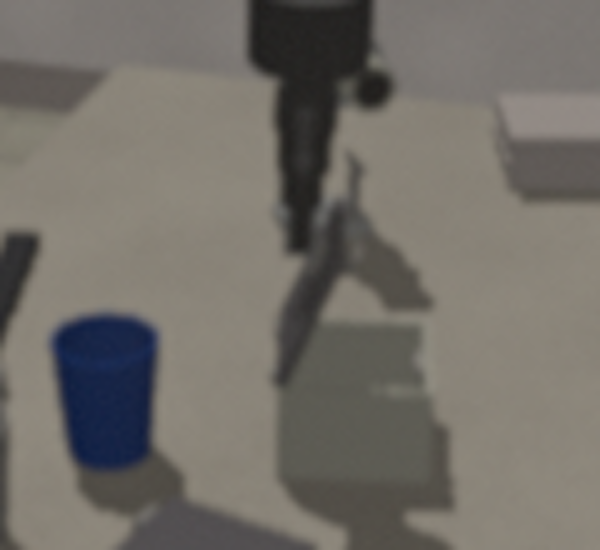

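The lid is at about 1.15 rad. I'll follow a little more, then back away past the hinge and up.

Call:
{"api": "send_rows", "payload": {
  "deltas": [
    [0.42,0.1,0.1,0,-1],
    [0.43,0.1,0.06,0,-1],
    [0.43,0.1,0.03,0,-1],
    [0.6,0.14,0.1,0,-1],
    [0.8,0.18,0.5,0,-1],
    [0.8,0.18,1.2,0,-1],
    [0.3,0.07,2.0,0,-1],
    [0,0,2.5,0,-1],
    [0,0,2.5,0,-1],
    [0,0,2.5,0,-1],
    [0,0,1.0,0,-1],
    [0,0,0,0,-1],
    [0,0,0,0,-1],
    [0,0,0,0,-1]
  ]
}}

```text
clock: 6.9
tcp_pos: [0.6471, -0.159, 0.2651]
orientation: [-3.131, -0.01, -1.335]
wrist_force: [-0.7, 0.2, -0.5]
opening: 0.0001
```

Run:
```python
from h import *
o=r.observe(); print(o["clock"],o["tcp_pos"],o["wrist_force"])
for n in("side","top"):
    c=r.read_camera(n);cv2.imwrite(f"pics/{n}6.png",c["pixels"][:,:,::-1])
c=r.read_camera("side");p=c["pixels"][:,:,::-1]
cv2.imwrite("pics/side6c.png",cv2.resize(p[100:200,160:310],None,fx=5,fy=5,interpolation=cv2.INTER_CUBIC))
```

```text
6.9 [ 0.64713159 -0.15897318  0.26510871] [-0.6919017   0.19836286 -0.5435101 ]
```

View pics/side6c.png

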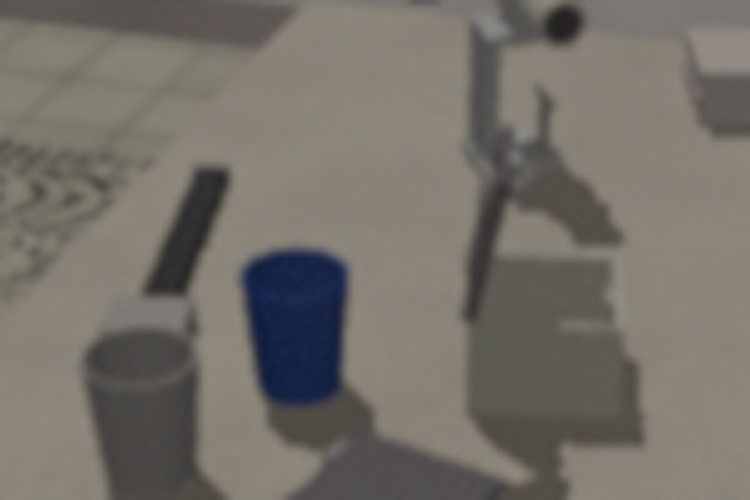

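View pics/top6.png

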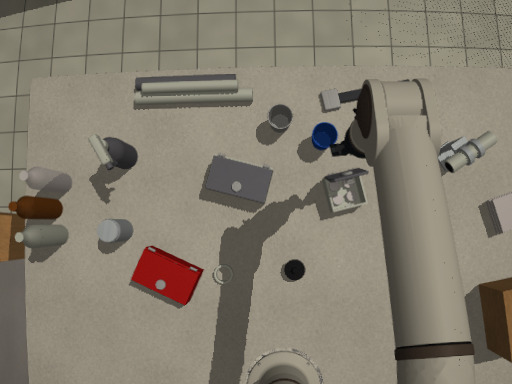

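View pics/side6.png

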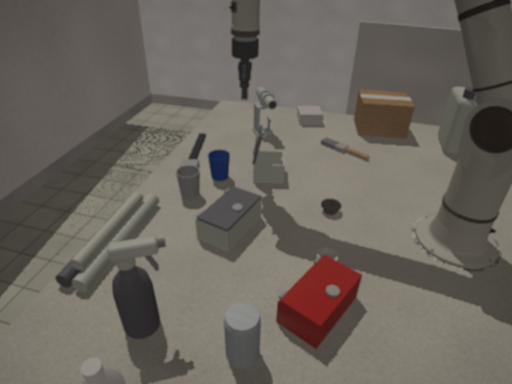

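The square box is open at its stop: in the top view its interior shows at (346,193). The long box at (238,181) is shut, and the steel cup at (280,118) stands where it was. The arm is clear at z = 0.265 m.

```bash
python3 -c "
from workcell import r
print(r.sign_off())"
```

```text
the job is handed in; nothing more can be done
None
```

The square box is open and the job is handed in, at about 7 s on the clock.

- **Pressing:** I pressed the button with the shut fingers until it bottomed, with the TCP at z = 75 mm and about 17 N.
- **Opening:** I led the lid up an arc about the hinge at just under 1 rad/s, with the fingers still at the lid at about 0.85 rad. By 1.15–1.2 rad the lid was still close behind the fingers. I followed the arc a little past that, then backed the fingers off beyond the hinge and raised the arm.

The last pictures show the square lid standing open, apparently at its stop. The long box is shut, and the steel cup is upright at the same pixel as at the start. The arm is clear of everything, with wrist force under 1 N.

I judged the lid angles from the fingertip position and the side pictures, because there is no direct reading of the joint. In the last frame before I backed off, I could not tell whether the tips were still touching the lid. No check failed. The only disagreement was about 2 mm in the button's position between the two cameras.

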